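# Open the sanitiser jug at the dosing pad

### The job

The jug in the dosing cradle is due for a refill: on the dosing pad press the round key, then the square key, then the long bar key, each fully down and one at a time, to stop the pump. Then open the jug's push-and-turn safety cap: press it down against its spring, twist it counter-clockwise (seen from above) while it is down, and lift it off. Finish still holding the cap in the gripper, level and still, about 6 cm straight above the jug's neck; do not put it down, and leave the other things on the counter where they stand.

Things in the scene. Friction and masses are not known exactly. Their poses are not given: they have to be found in the camera images.
- jug: White plastic sanitiser jug, 130 x 130 mm body in a metal cradle 150 x 150 mm, immovable (clamped to the counter); origin on its vertical axis at the counter, z up. A loop handle reaches 118 mm out on the +x side, below 150 mm height. Nothing of the jug stands beside or above the cap, which sits on top on the axis.
- neck (a point): Centre of the neck's rim, on the jug's axis, 185 mm above the jug's origin. The neck is 54 mm wide over its flange; the cap clears it once it is 10 mm above its closed height.
- cap: Grey plastic safety cap on the jug's neck, loose, about 60 g, 48 mm tall. Origin: centre of its underside (175 mm above the jug's origin when closed); z up its axis. Skirt 64 mm diameter, 0 to 22 mm above the origin; on it a ribbed round grip knob 42 mm diameter, 22 to 48 mm. It may be gripped at any yaw. Closed, its yaw equals the jug's and inner teeth keep it from turning or lifting.
- cap_ledge (a point): Centre of the cap at the height of the flat 11 mm wide ledge round the knob's foot, 22 mm above the cap's origin; fingertips may rest on it. Pressed more than 5 mm down (6 to 7 is good; lower stop at 8) the cap can turn counter-clockwise seen from above, positive yaw. It is free at 48 to 62 degrees (aim at 55; firm stop at 62), and then lifts straight off.
- stopper (a joint): How far the sprung stopper inside the neck, under the cap, is pushed down, m: 0 at rest with the cap closed or off, 0.008 with the cap at its lower stop. It resists with 6 N at the start and 11.5 N at the lower stop, and lifts the cap back to its closed height when no longer pressed.
- pad: Grey dosing control pad fixed to the counter, 120 (x) x 230 (y) x 22 mm, dark display strip along its +x edge; origin: centre of its underside. The three keys stand in a row along its y axis, 66 mm apart, 15 mm from its centre line towards -x; which key is in which place varies.
- key_round_top (a point): Centre of the top of the round key on the dosing pad: white, round, 28 mm diameter, top 41 mm above the counter when up; pressed straight down, its top stands 11 mm above its black surround when up.
- key_round (a joint): How far the round key is pressed, m: 0 up, 0.006 fully down; a spring of 1.5 N at the start and 5 N fully down brings it back. Count it as pressed past 4 mm.
- key_square_top (a point): Centre of the top of the square key on the dosing pad: white, square, 27 x 27 mm, top 41 mm above the counter when up; pressed straight down, its top stands 11 mm above its black surround when up.
- key_square (a joint): How far the square key is pressed, m: 0 up, 0.006 fully down; a spring of 1.5 N at the start and 5 N fully down brings it back. Count it as pressed past 4 mm.
- key_bar_top (a point): Centre of the top of the bar key on the dosing pad: white, long bar, 46 mm along the pad's x by 15 mm across, top 41 mm above the counter when up; pressed straight down, its top stands 11 mm above its black surround when up.
- key_bar (a joint): How far the bar key is pressed, m: 0 up, 0.006 fully down; a spring of 1.5 N at the start and 5 N fully down brings it back. Count it as pressed past 4 mm.
- spice_jar: Bystander, to be left alone: glass jar, 54 mm diameter, 85 mm tall; origin: centre of its underside.
- bowl: Bystander, to be left alone: steel bowl, 124 mm across, 50 mm tall; origin: centre of its underside.
- squeeze: Bystander, to be left alone: white squeeze bottle with a pointed nozzle, 56 mm diameter, 190 mm tall; origin: centre of its underside.
- oil: Bystander, to be left alone: green glass oil bottle, 66 mm diameter, 250 mm tall; origin: centre of its underside.
- spoon: Bystander, to be left alone: wooden spoon, 250 mm long, lying flat; origin: on its length.
- can: Bystander, to be left alone: steel can, 68 mm diameter, 75 mm tall; origin: centre of its underside.
- tub: Bystander, to be left alone: clear plastic tub, 100 x 130 x 60 mm; origin: centre of its underside.

How it is judged:
By the outcome, as a careful person would: the job done as asked, in the order asked, and still so for the second after the job is handed in, while the arm keeps its last pose, push and grip.
It also fails if it takes over 64 s, if anything falls off the work surface, if the arm or the gripper's body presses on something with over 40 N, if the wrist force passes 120 N, or if a joint passes its speed limit or range.

### The arm

A 6-joint arm with a two-finger parallel gripper is mounted at the origin on the work surface. World frame = base frame: x ahead of the robot, y to its left, z up, the work surface at z = 0. Lengths are in m, angles in rad, forces in N, time in s.
With the tool pointing down it reaches from about 0.275 to 0.725 m from the base axis. Payload 5.6 kg.
Tool frame: the origin (TCP) lies between the finger pads; the fingertips stand 17 mm ahead of it and the grasp point (between the pads) lies 2 mm behind it (arm.tcp_to_tips is the z of the fingertips in the tool frame, in m); z points along the fingers, y is the line along which they close (so a half turn about z gives the same grasp; the last joint's range is limited). The gripper opens to 85 mm and grips with 20 to 120 N. Pads are 22 mm wide; open, the fingers measure 114 mm over their backs; the gripper's body (76 mm by 85 mm) begins 54 mm behind the grasp point. The pads swing forward as they close: fully open they stand 13 mm farther back than shut.
Start: joints at [-1.051, 0.255, 0.108, 0, -1.424, -0.285], TCP at [0.128, -0.535, 0.248] pointing down, gripper open.
Joint ranges: [-2.95, 2.95], [-1.21, 1.97], [-1.09, 1.5], [-2.87, 1.71], [-2.94, -0.07], [-3.05, 3.05]. Speed limits (rad/s): [2.57, 2.57, 3.14, 3.14, 3.14, 3.14].

### API

Orientations are given as a rotation vector (axis times angle).
In Python, from station import arm gives the robot as it stands.
- The arm moves only by the shell command python3 inch.py FILE [FORCE], which reads ROWS from the file FILE. ROWS is a JSON list that holds a single list of rows (three levels of brackets), with 1 to 8 rows, each of 5 numbers: the finger opening in m, then dx, dy, dz in m, then a turn about the tool's z in rad; each row shifts and turns the commanded pose from where the row before left it, along the tool's axes as they then stand; what a row does not reach is not made up. A row lasts 1/12 s, in which the tool goes at most 0.0417 m and 0.125 rad, less where a joint would pass 70% of its speed; a pose out of reach is approached as far as the arm can. The fingers move at their own pace and stop on an object; FORCE is the grip in N (left out, the last holds). Time passes only in rows, so rows that do not move let the fingers close. It prints the time, the measured TCP pose, the force, the opening and the grip force at its end. Input that does not fit is refused with a message, and nothing moves.
- arm.observe(): the state, without advancing time (a new reading comes with each control period).
- arm.snapshot(name): name is "scene" or "top" or "wrist"; returns a dict with "img" (420x560x3 uint8, blue, green, red), "range_z" (420x560 float32, m along the optical axis (not along the pixel's ray), 0 where there is no reading), "K" (3x3 intrinsics, pixels), "R" (3x3) and "t" (3): a world point X has camera coordinates R X + t; the wrist camera has in their place "mount" (4x4, takes a point from camera to tool coordinates, whose origin is the TCP and whose axes are the flange's). Camera axes: x right, y down, z forward; pixel columns grow to the right and rows downward; lengths in m; the calibration is good to about 2 mm. A picture is of the moment at which its call begins: read the wrist's pose just before it.
- arm.hand_in(): hands the job in; it is judged then, once.
The state is a dict: "clock": time; "qpos": joint angles; "joint_vel": joint speeds; "joint_efforts": joint torques, N m; "eef_pos": TCP position; "tcp_rot": TCP orientation; "force": force on the tool from outside, world axes, zero at the start; "moment": the same for the moment, N m; "finger_gap": finger opening in m; "grasp_force": force on a finger pad.
Only numpy, scipy, OpenCV 4.12 (cv2) and the standard library are available. Lean on these libraries where they do the work, as an engineer would, in place of code of your own. Each camera call takes 0.05 s, during which the arm holds its last target. There are 200 camera calls.

## Working session

There is one attempt and no reset: what is moved stays moved. The work goes in short steps, Python scripts to look and compute and a shell command to move; the robot and the scene stay as the last step left them, time stands still between calls to the robot, and variables do not carry over. Pictures are saved under pics/ and viewed, at most 10 in all, crops included, and the job is handed in when it is done.

```bash
ls; mkdir -p pics; python3 - <<'E'
from station import arm
import cv2,numpy as np
s=arm.observe();print(s['eef_pos'],s['tcp_rot'],s['clock'],arm.tcp_to_tips)
for n in("top","scene"):
    d=arm.snapshot(n);cv2.imwrite(f"pics/{n}.png",d["img"]);np.savez(f"{n}.npz",**d)
E
```

```text
inch.py
pics
station.py
[ 0.12790913 -0.53444427  0.24736797] [ 3.67806369e-01 -3.11971032e+00 -3.02166724e-03] 0.0 0.017
```

View pics/top.png

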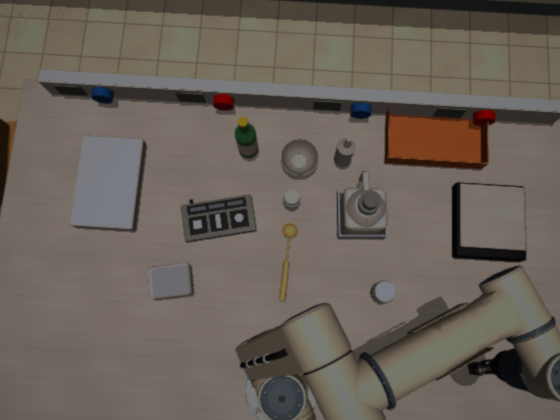

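View pics/scene.png

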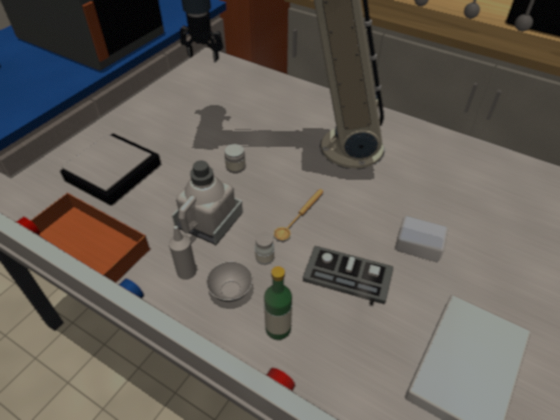

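Top view: the pad is at about (218,218), with the square key at (198,225), the bar at (219,221) and the round key at (239,217). The jug's cap is at about (371,201). Next I measure these from depth.

```bash
cat > h.py <<'E'
import numpy as np
def cloud(d):
    z=d["range_z"];K=d["K"];v,u=np.mgrid[:420,:560]
    c=np.stack([(u-K[0,2])/K[0,0]*z,(v-K[1,2])/K[1,1]*z,z],-1)
    return (c-d["t"])@d["R"]
E
python3 - <<'E'
import numpy as np,cv2
from h import cloud
for n in("top","scene"):
    d=np.load(n+".npz");P=cloud(d);im=d["img"].astype(int);print(n,d["K"][0,0],-d["R"].T@d["t"])
    if n=="top": boxes=dict(pad=(175,190,262,248),jug=(335,165,395,245))
    else: boxes=dict(pad=(295,240,400,305),jug=(165,155,245,240))
    for k,(a,b,c,e) in boxes.items():
        Q=P[b:e,a:c];I=im[b:e,a:c];ok=d["range_z"][b:e,a:c]>0
        if k=="pad":
            m=ok&(I.min(-1)>120)&(Q[...,2]>.03)&(Q[...,2]<.05)
            nn,l,st,ce=cv2.connectedComponentsWithStats(m.astype(np.uint8))
            for i in range(1,nn):
                if st[i,4]>8: q=Q[l==i];print(' key',ce[i]+[a,b],st[i],q.mean(0).round(4),(q.min(0)+q.max(0))/2)
            m=ok&(Q[...,2]>.012)&(Q[...,2]<.05);r=cv2.minAreaRect((Q[m][:,:2]*1000).astype(np.float32));print(' pad',r)
        else:
            for lo,hi in((.215,.235),(.19,.202),(.08,.14)):
                m=ok&(Q[...,2]>lo)&(Q[...,2]<hi);q=Q[m]
                if len(q)>3: print(' ',lo,len(q),q.mean(0).round(4),q.min(0).round(3),q.max(0).round(3),cv2.minAreaRect((q[:,:2]*1000).astype(np.float32)))
d=np.load("top.npz")["img"];s=np.load("scene.npz")["img"]
a=cv2.resize(d[180:260,165:285],(600,400),interpolation=3)
b=cv2.resize(d[160:250,330:400],None,fx=2.2,fy=2.2)
cv2.imwrite("pics/c.png",a)
E
```

```text
top 530.5127372299254 [0.19336327 0.00835405 1.68280717]
 key [217.95238095 220.85714286] [42 25  3 12 21] [0.4946 0.2346 0.0412] [0.49550435 0.23430144 0.04217299]
 key [238.59259259 217.25925926] [61 25  6  6 27] [0.5106 0.1707 0.0399] [0.50986747 0.17107489 0.03962815]
 key [197.10714286 224.03571429] [20 31  6  7 28] [0.4802 0.2992 0.0409] [0.48011471 0.29829687 0.04179071]
 pad ((509.4967041015625, 230.4910888671875), (151.6078338623047, 245.20130920410156), 14.322698593139648)
  0.215 181 [ 0.5476 -0.216   0.2228] [ 0.527 -0.237  0.215] [ 0.569 -0.194  0.23 ] ((547.9302978515625, -216.59344482421875), (41.751808166503906, 40.598365783691406), 67.36357116699219)
  0.19 175 [ 0.5429 -0.2133  0.1965] [ 0.516 -0.248  0.191] [ 0.58  -0.186  0.202] ((548.2559204101562, -216.62738037109375), (60.91675567626953, 63.87748718261719), 48.527549743652344)
  0.08 957 [ 0.5354 -0.2074  0.1224] [ 0.48  -0.284  0.08 ] [ 0.66  -0.148  0.14 ] ((570.8336791992188, -215.03155517578125), (179.90145874023438, 132.1263885498047), 3.383892059326172)
scene 468.1855339795174 [1.24803627 0.47852591 1.070
[... 297 characters left out ...]
0.47928126 0.30067036 0.03991415]
 pad ((476.10955810546875, 231.4716339111328), (217.1764678955078, 233.67494201660156), 11.126848220825195)
  0.215 156 [ 0.5507 -0.2135  0.2214] [ 0.527 -0.237  0.215] [ 0.571 -0.193  0.228] ((549.4171752929688, -214.73971557617188), (43.60698318481445, 41.99970245361328), 12.858455657958984)
  0.19 177 [ 0.5617 -0.2043  0.196 ] [ 0.516 -0.248  0.19 ] [ 0.737 -0.147  0.202] ((622.8402099609375, -175.23233032226562), (226.89158630371094, 64.15874481201172), 28.030969619750977)
  0.08 1234 [ 0.5862 -0.1829  0.115 ] [ 0.483 -0.274  0.08 ] [ 0.745 -0.133  0.14 ] ((617.5355224609375, -206.7852783203125), (260.6485595703125, 129.898193359375), 4.7576680183410645)
```

View pics/c.png

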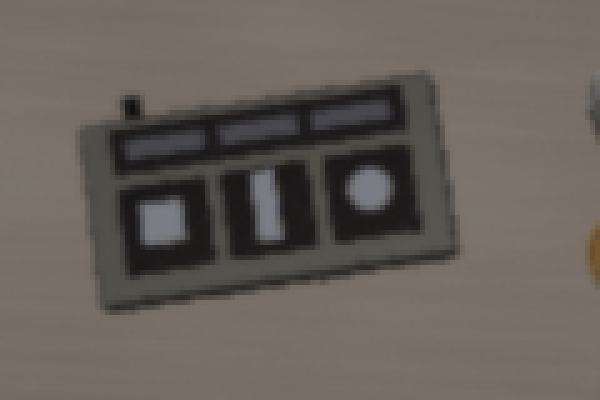

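The keys are round (0.511, 0.171), bar (0.495, 0.236) and square (0.480, 0.300). The cap axis is at (0.548, -0.216). The tool's y axis already lines up with the pad's, so I move over the round key with the fingers shut.

```bash
cat >> h.py <<'E'
from scipy.spatial.transform import Rotation as Ro
def to(x,y,z):
    from station import arm
    s=arm.observe();R=Ro.from_rotvec(s['tcp_rot']).as_matrix()
    print('t',s['clock'],'pos',s['eef_pos'].round(4),'yaw_y',np.degrees(np.arctan2(R[1,1],R[0,1])).round(2),'tool delta',(R.T@(np.array([x,y,z])-s['eef_pos'])).round(4),'F',np.round(s['force'],2),'gap',s['finger_gap'],'q6',s['qpos'][5])
E
python3 -c "from h import to;to(.511,.1715,.247)"
echo '[[[0,-0.0223,0.0249,0,0],[0,-0.0223,0.0249,0,0],[0,-0.0223,0.0249,0,0],[0,-0.0223,0.0249,0,0],[0,-0.0223,0.0249,0,0],[0,-0.0223,0.0249,0,0],[0,-0.0223,0.0249,0,0],[0,-0.0223,0.0249,0,0]]]' > path.dat && python3 inch.py path.dat 30
python3 -c "from h import to;to(.511,.1715,.247)"
```

```text
t 0.1 pos [ 0.1279 -0.5345  0.2475] yaw_y 103.45 tool delta [-0.5368  0.5975  0.0015] F [0.02 0.24 0.79] gap 0.08555617239754221 q6 -0.28460708564312037
clock: 0.77
eef_pos: [0.2553, -0.298, 0.248]
tcp_rot: [0.367, -3.12, -0.001]
force: [0.9, 0.6, 0.2]
finger_gap: 0.0002
grasp_force: 0.0
t 0.7667 pos [ 0.2553 -0.298   0.248 ] yaw_y 103.43 tool delta [-0.3578  0.3973  0.0011] F [0.86 0.58 0.22] gap 0.0002158378110871156 q6 -0.8778997687787485
```

```bash

echo '[[[0,-0.0223,0.0249,0,0],[0,-0.0223,0.0249,0,0],[0,-0.0223,0.0249,0,0],[0,-0.0223,0.0249,0,0],[0,-0.0223,0.0249,0,0],[0,-0.0223,0.0249,0,0],[0,-0.0223,0.0249,0,0],[0,-0.0223,0.0249,0,0]]]' > path.dat && python3 inch.py path.dat >/dev/null
echo '[[[0,-0.0223,0.0249,0,0],[0,-0.0223,0.0249,0,0],[0,-0.0223,0.0249,0,0],[0,-0.0223,0.0249,0,0],[0,-0.0223,0.0249,0.02,0],[0,-0.0223,0.0249,0.02,0],[0,-0.0223,0.0249,0.02,0],[0,-0.0223,0.0225,0.03,0]]]' > path.dat && python3 inch.py path.dat
echo '[[[0,0,0,0.03,0],[0,0,0,0.03,0],[0,0,0,0,0],[0,0,0,0,0]]]' > path.dat && python3 inch.py path.dat
python3 -c "from h import to;to(.511,.1715,.07)"
```

```text
clock: 2.1
eef_pos: [0.5106, 0.1694, 0.1598]
tcp_rot: [-0.369, 3.117, 0.001]
force: [1.0, 0.3, 0.7]
finger_gap: -0.0002
grasp_force: 0.0
clock: 2.43
eef_pos: [0.5084, 0.1665, 0.0987]
tcp_rot: [0.368, -3.116, 0.004]
force: [0.2, -0.0, 1.6]
finger_gap: 0.0002
grasp_force: 0.0
t 2.4333 pos [0.5084 0.1665 0.0987] yaw_y 103.47 tool delta [-0.0038  0.0043  0.0286] F [ 0.22 -0.01  1.57] gap 0.00021361151046605934 q6 -1.9454715009304102
```

```bash

echo '[[[0,-0.0038,0.0043,0.02,0],[0,0,0,0.015,0],[0,0,0,0,0],[0,0,0,0,0]]]' > path.dat && python3 inch.py path.dat
echo '[[[0,0,0,0.004,0],[0,0,0,0,0],[0,0,0,0,0]]]' > path.dat && python3 inch.py path.dat
echo '[[[0,0,0,0.004,0],[0,0,0,0,0],[0,0,0,0,0]]]' > path.dat && python3 inch.py path.dat
python3 -c "from h import to;to(.511,.1715,.052)"
```

```text
clock: 2.77
eef_pos: [0.5128, 0.1724, 0.0665]
tcp_rot: [-0.368, 3.118, 0.0]
force: [-0.2, 0.1, -0.1]
finger_gap: -0.0001
grasp_force: 0.0
clock: 3.02
eef_pos: [0.5125, 0.1725, 0.0617]
tcp_rot: [-0.368, 3.118, 0.001]
force: [-0.1, 0.2, -0.4]
finger_gap: -0.0
grasp_force: 0.0
clock: 3.27
eef_pos: [0.5125, 0.1726, 0.057]
tcp_rot: [-0.368, 3.119, 0.0]
force: [0.3, 1.2, 1.9]
finger_gap: 0.0003
grasp_force: 1.0
t 3.2667 pos [0.5125 0.1726 0.057 ] yaw_y 103.47 tool delta [ 0.0017 -0.0007  0.005 ] F [0.29 1.24 1.88] gap 0.0002524953708535383 q6 -1.950537326396195
```

Contact is at about 0.058, as predicted. Pressing further.

```bash

echo '[[[0,0,0,0.003,0],[0,0,0,0.003,0],[0,0,0,0,0],[0,0,0,0,0],[0,0,0,0,0]]]' > path.dat && python3 inch.py path.dat
echo '[[[0,0,0,0.001,0],[0,0,0,0,0],[0,0,0,0,0]]]' > path.dat && python3 inch.py path.dat
python3 -c "from h import to;to(.48,.3,.065)"
```

```text
clock: 3.68
eef_pos: [0.5126, 0.1726, 0.052]
tcp_rot: [-0.369, 3.118, 0.0]
force: [-2.7, -0.1, 10.6]
finger_gap: 0.0001
grasp_force: 5.8
clock: 3.93
eef_pos: [0.5126, 0.1726, 0.0519]
tcp_rot: [-0.369, 3.117, 0.0]
force: [-5.8, -0.7, 19.4]
finger_gap: -0.0001
grasp_force: 8.9
t 3.9333 pos [0.5126 0.1726 0.0519] yaw_y 103.51 tool delta [ 0.0019  0.1315 -0.0132] F [-5.82 -0.68 19.41] gap -5.532202663361439e-05 q6 -1.9505706364693398
```

Bottomed out at 19 N. Lifting, then over to the square key.

```bash

echo '[[[0,0,0,-0.03,0],[0,0,0,-0.02,0],[0,0.0009,0.033,0,0],[0,0.001,0.033,0,0],[0,0,0.033,0,0],[0,0,0.0325,0,0],[0,0,0,0.02,0],[0,0,0,0.015,0]]]' > path.dat && python3 inch.py path.dat >/dev/null
echo '[[[0,0,0,0,0],[0,0,0,0,0],[0,0,0,0,0]]]' > path.dat && python3 inch.py path.dat
python3 -c "from h import to;to(.48,.3,.0535)"
```

```text
clock: 4.85
eef_pos: [0.4799, 0.2996, 0.0651]
tcp_rot: [-0.368, 3.12, -0.0]
force: [-0.0, -0.4, 0.1]
finger_gap: 0.0001
grasp_force: 0.0
t 4.85 pos [0.4799 0.2996 0.0651] yaw_y 103.45 tool delta [-0.0002  0.0004  0.0116] F [-0.03 -0.36  0.11] gap 0.00010249197800649876 q6 -2.171192769401534
```

```bash

echo '[[[0,0,0,0.005,0],[0,0,0,0.005,0],[0,0,0,0.004,0],[0,0,0,0,0],[0,0,0,0,0],[0,0,0,0,0]]]' > path.dat && python3 inch.py path.dat
echo '[[[0,0,0,0.001,0],[0,0,0,0,0],[0,0,0,0,0]]]' > path.dat && python3 inch.py path.dat
python3 -c "from h import to;to(.4955,.2355,.065)"
```

```text
clock: 5.35
eef_pos: [0.4805, 0.3002, 0.0521]
tcp_rot: [-0.368, 3.117, 0.002]
force: [-1.4, -0.7, 7.0]
finger_gap: -0.0001
grasp_force: 3.8
clock: 5.6
eef_pos: [0.4805, 0.3002, 0.0519]
tcp_rot: [-0.369, 3.117, 0.002]
force: [-3.0, -1.5, 13.8]
finger_gap: -0.0005
grasp_force: 6.7
t 5.6 pos [0.4805 0.3002 0.0519] yaw_y 103.49 tool delta [ 0.0005 -0.0664 -0.0131] F [-3.02 -1.48 13.76] gap -0.0004781341190194088 q6 -2.1712485745159595
```

```bash

echo '[[[0,0,0,-0.03,0],[0,0,0,-0.01,0],[0,0,-0.033,0,0],[0,0,-0.033,0,0],[0,0,0,0.015,0],[0,0,0,0.01,0],[0,0,0,0,0],[0,0,0,0,0]]]' > path.dat && python3 inch.py path.dat
echo '[[[0,0,0,0.005,0],[0,0,0,0.005,0],[0,0,0,0.004,0],[0,0,0,0,0],[0,0,0,0,0],[0,0,0,0,0]]]' > path.dat && python3 inch.py path.dat
echo '[[[0,0,0,0.001,0],[0,0,0,0,0],[0,0,0,0,0]]]' > path.dat && python3 inch.py path.dat
```

```text
clock: 6.27
eef_pos: [0.4945, 0.2357, 0.064]
tcp_rot: [0.368, -3.119, 0.002]
force: [0.2, -0.6, -0.0]
finger_gap: 0.0002
grasp_force: 0.0
clock: 6.77
eef_pos: [0.4956, 0.2367, 0.052]
tcp_rot: [-0.37, 3.117, 0.002]
force: [-3.3, 0.7, 9.4]
finger_gap: -0.0005
grasp_force: 4.5
clock: 7.02
eef_pos: [0.4956, 0.2367, 0.0519]
tcp_rot: [-0.37, 3.117, 0.002]
force: [-5.3, -0.4, 15.7]
finger_gap: -0.0003
grasp_force: 7.6
```

```bash

echo '[[[0,0,0,-0.03,0],[0,0,0,-0.04,0],[0,0,0,-0.04,0],[0,0,0,-0.04,0],[0,0,0,-0.04,0],[0,0,0,-0.04,0],[0.085,0.0038,-0.025,-0.01,0],[0.085,0.0038,-0.0323,0,0]]]' > path.dat && python3 inch.py path.dat
echo '[[[0.085,0.0038,-0.0323,0,0],[0.085,0.0038,-0.0323,0,0],[0.085,0.0038,-0.0323,0,0],[0.085,0.0038,-0.0323,0,0],[0.085,0.0038,-0.0323,0,0],[0.085,0.0038,-0.0323,0,0],[0.085,0.0038,-0.0323,0,0],[0.085,0.0038,-0.0323,0,0]]]' > path.dat && python3 inch.py path.dat
echo '[[[0.085,0.0038,-0.0323,0,0],[0.085,0.0038,-0.0323,0,0],[0.085,0.0038,-0.0323,0,0],[0.085,0.0038,-0.0323,0,0],[0.085,0,0,0,0],[0.085,0,0,0,0],[0.085,0,0,0,0],[0.085,0,0,0,0]]]' > path.dat && python3 inch.py path.dat
cat > w.py <<'E'
from station import arm
from h import *
import cv2
to(.5487,-.2157,.25)
s=arm.observe();d=arm.snapshot("wrist")
z=d["range_z"];K=d["K"];v,u=np.mgrid[:420,:560]
c=np.stack([(u-K[0,2])/K[0,0]*z,(v-K[1,2])/K[1,1]*z,z,np.ones_like(z)],-1)
P=(c@d["mount"].T)[...,:3]@Ro.from_rotvec(s['tcp_rot']).as_matrix().T+s['eef_pos']
np.save('P.npy',P)
for lo,hi in((.217,.228),(.192,.203)):
    m=((z>0)&(P[...,2]>lo)&(P[...,2]<hi)&(np.hypot(P[...,0]-.5487,P[...,1]+.2157)<.05))
    n,l,st,ce=cv2.connectedComponentsWithStats(m.astype(np.uint8))
    q=P[l==1+st[1:,4].argmax()]
    print(lo,len(q),q.mean(0).round(4),np.round(cv2.minEnclosingCircle((q[:,:2]*1000).astype(np.float32))[0],1),np.round(cv2.minEnclosingCircle((q[:,:2]*1000).astype(np.float32))[1],1))
cv2.imwrite("pics/w1.png",d["img"])
E
python3 w.py
```

```text
clock: 7.68
eef_pos: [0.502, 0.1798, 0.2934]
tcp_rot: [-0.373, 3.112, 0.005]
force: [0.6, 0.2, -0.5]
finger_gap: 0.0232
grasp_force: 0.0
clock: 8.35
eef_pos: [0.5313, -0.0815, 0.2893]
tcp_rot: [0.369, -3.12, -0.0]
force: [0.4, 0.3, -1.2]
finger_gap: 0.0852
grasp_force: 0.0
clock: 9.02
eef_pos: [0.5467, -0.2086, 0.2896]
tcp_rot: [0.37, -3.12, -0.0]
force: [-0.7, 0.3, 0.3]
finger_gap: 0.0849
grasp_force: 0.0
t 9.0167 pos [ 0.5467 -0.2086  0.2896] yaw_y 103.52 tool delta [-0.0003 -0.0074  0.0396] F [-0.75  0.27  0.29] gap 0.08490843163631806 q6 -1.2372983695699427
0.217 4462 [ 0.548  -0.2154  0.2217] [ 549.  -215.3] 21.8
0.192 3247 [ 0.5372 -0.2169  0.1961] [ 548.7 -215. ] 32.7
```

View pics/w1.png

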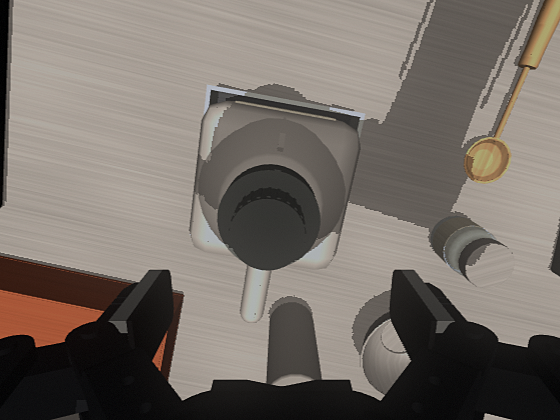

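The wrist view shows the cap at about (268,220), with clear space on both sides. It refines the axis to (0.549, -0.2155). I half-close the fingers and lower onto the ledge.

```bash

echo '[[[0.052,-0.0006,-0.0072,0,0],[0.052,0,0,0.02,0],[0.052,0,0,0.02,0],[0.052,0,0,0.02,0],[0.052,0,0,0,0],[0.052,0,0,0,0],[0.052,0,0,0,0]]]' > path.dat && python3 inch.py path.dat
echo '[[[0.052,0,0,0.006,0],[0.052,0,0,0,0],[0.052,0,0,0,0]]]' > path.dat && python3 inch.py path.dat
python3 -c "from h import to;to(.549,-.2155,.214)"
```

```text
clock: 9.65
eef_pos: [0.5496, -0.2166, 0.2312]
tcp_rot: [-0.369, 3.118, -0.002]
force: [0.2, 0.3, 0.6]
finger_gap: 0.0522
grasp_force: 0.0
clock: 9.9
eef_pos: [0.549, -0.2163, 0.224]
tcp_rot: [-0.368, 3.119, -0.0]
force: [0.7, -0.2, 0.5]
finger_gap: 0.0522
grasp_force: 0.0
t 9.9 pos [ 0.549  -0.2163  0.224 ] yaw_y 103.46 tool delta [-0.0002  0.0008  0.01  ] F [ 0.74 -0.15  0.47] gap 0.052205671735141276 q6 -1.2253052634991801
```

```bash

echo '[[[0.046,0,0.0008,0.005,0],[0.046,0,0,0,0],[0.046,0,0,0,0],[0.046,0,0,0,0]]]' > path.dat && python3 inch.py path.dat
echo '[[[0.046,0,0,0.003,0],[0.046,0,0,0,0],[0.046,0,0,0,0]]]' > path.dat && python3 inch.py path.dat
echo '[[[0.046,0,0,0.002,0],[0.046,0,0,0,0],[0.046,0,0,0,0]]]' > path.dat && python3 inch.py path.dat
python3 -c "from h import to;to(.549,-.2155,.214)"
```

```text
clock: 10.23
eef_pos: [0.5487, -0.2156, 0.2186]
tcp_rot: [0.368, -3.12, 0.0]
force: [0.2, 0.9, -0.4]
finger_gap: 0.0458
grasp_force: 0.0
clock: 10.48
eef_pos: [0.5486, -0.2155, 0.2154]
tcp_rot: [0.368, -3.119, -0.0]
force: [-1.5, 0.5, 0.8]
finger_gap: 0.0457
grasp_force: 0.0
clock: 10.73
eef_pos: [0.5487, -0.2156, 0.2135]
tcp_rot: [0.368, -3.12, -0.0]
force: [0.2, 0.0, 0.0]
finger_gap: 0.0463
grasp_force: 0.0
t 10.7333 pos [ 0.5487 -0.2156  0.2135] yaw_y 103.45 tool delta [-0.0003 -0.     -0.0005] F [0.19 0.01 0.01] gap 0.04627232469317788 q6 -1.2266830186819389
```

```bash

for i in 1; do echo '[[[0.046,0,0,0.0015,0],[0.046,0,0,0,0],[0.046,0,0,0,0]]]' > path.dat && python3 inch.py path.dat; done | grep -E "eef|force:"
echo '[[[0.046,0,0,0.0015,0],[0.046,0,0,0,0],[0.046,0,0,0,0]]]' > path.dat && python3 inch.py path.dat | grep -E "eef|force:"
echo '[[[0.046,0,0,0.0015,0],[0.046,0,0,0,0],[0.046,0,0,0,0]]]' > path.dat && python3 inch.py path.dat | grep -E "eef|force:"
```

```text
eef_pos: [0.5487, -0.2156, 0.212]
force: [-0.3, 0.4, 0.9]
grasp_force: 0.0
eef_pos: [0.5488, -0.2156, 0.2116]
force: [-2.0, 0.6, 5.5]
grasp_force: 2.6
eef_pos: [0.5488, -0.2157, 0.2103]
force: [-2.0, 1.2, 6.1]
grasp_force: 3.1
```

Contact with the ledge is at TCP z of about 0.2118. I grip here, then press.

```bash

echo '[[[0.03,0,0,0,0],[0.03,0,0,0,0],[0.03,0,0,0,0],[0.03,0,0,0,0],[0.03,0,0,0,0]]]' > path.dat && python3 inch.py path.dat 60
echo '[[[0.03,0,0,0.002,0],[0.03,0,0,0.002,0],[0.03,0,0,0,0],[0.03,0,0,0,0],[0.03,0,0,0,0]]]' > path.dat && python3 inch.py path.dat
python3 -c "from h import to;to(.549,-.2155,.2053)"
```

```text
clock: 11.9
eef_pos: [0.5491, -0.2158, 0.2107]
tcp_rot: [-0.368, 3.118, -0.002]
force: [-0.6, 1.1, 6.7]
finger_gap: 0.0407
grasp_force: 59.8
clock: 12.32
eef_pos: [0.5491, -0.2159, 0.2072]
tcp_rot: [-0.368, 3.118, -0.003]
force: [-3.0, 1.3, 9.2]
finger_gap: 0.0406
grasp_force: 60.3
t 12.3167 pos [ 0.5491 -0.2159  0.2072] yaw_y 103.48 tool delta [0.     0.0004 0.0019] F [-2.96  1.32  9.17] gap 0.04056257891698375 q6 -1.2266883858285595
```

```bash

echo '[[[0.03,0,0,0.002,0],[0.03,0,0,0,0],[0.03,0,0,0,0],[0.03,0,0,0,0]]]' > path.dat && python3 inch.py path.dat
echo '[[[0.03,0,0,0,-0.06],[0.03,0,0,0,-0.06],[0.03,0,0,0,-0.06],[0.03,0,0,0,0],[0.03,0,0,0,0]]]' > path.dat && python3 inch.py path.dat
python3 -c "from h import to;to(.549,-.2155,.2053)
from station import arm;print(arm.observe()['moment'])"
```

```text
clock: 12.65
eef_pos: [0.5491, -0.2158, 0.2055]
tcp_rot: [-0.368, 3.117, -0.003]
force: [-2.9, 3.1, 9.7]
finger_gap: 0.0406
grasp_force: 60.5
clock: 13.07
eef_pos: [0.5498, -0.2162, 0.2058]
tcp_rot: [-0.647, 3.07, -0.005]
force: [-1.2, 1.3, 10.6]
finger_gap: 0.0407
grasp_force: 60.5
t 13.0667 pos [ 0.5498 -0.2162  0.2058] yaw_y 113.81 tool delta [0.0004 0.001  0.0005] F [-1.2   1.34 10.62] gap 0.040743038578178375 q6 -1.046358898806917
[0.35374286 0.43938727 0.01115356]
```

It turns freely, with no torque about z. Continuing to 55°.

```bash

echo '[[[0.03,0,0,0.0003,-0.08],[0.03,0,0,0,-0.08],[0.03,0,0,0,-0.08],[0.03,0,0,0,-0.08],[0.03,0,0,0,-0.08],[0.03,0,0,0,0],[0.03,0,0,0,0]]]' > path.dat && python3 inch.py path.dat
python3 -c "from h import to;to(.549,-.2155,.2053)
from station import arm;print(arm.observe()['moment'])"
```

```text
clock: 13.65
eef_pos: [0.5502, -0.2163, 0.2057]
tcp_rot: [-1.245, 2.88, -0.007]
force: [0.2, 1.0, 10.6]
finger_gap: 0.0406
grasp_force: 60.6
t 13.65 pos [ 0.5502 -0.2163  0.2057] yaw_y 136.74 tool delta [0.0002 0.0014 0.0004] F [ 0.21  1.04 10.57] gap 0.04062593636816418 q6 -0.6462774901733916
[0.2255051  0.09283274 0.02426723]
```

```bash

echo '[[[0.03,0,0,0,-0.08],[0.03,0,0,0,-0.08],[0.03,0,0,0,-0.08],[0.03,0,0,0,-0.08],[0.03,0,0,0,-0.06],[0.03,0,0,0,0],[0.03,0,0,0,0]]]' > path.dat && python3 inch.py path.dat
python3 -c "from h import to;to(.549,-.2155,.2053)
from station import arm;print(arm.observe()['moment'])"
```

```text
clock: 14.23
eef_pos: [0.55, -0.2161, 0.2056]
tcp_rot: [-1.767, 2.594, -0.007]
force: [-0.2, 1.3, 10.5]
finger_gap: 0.0403
grasp_force: 60.8
t 14.2333 pos [ 0.55   -0.2161  0.2056] yaw_y 158.51 tool delta [-0.0002  0.0012  0.0003] F [-0.15  1.31 10.54] gap 0.04025790222722189 q6 -0.26630138853455737
[0.58876916 0.22655385 0.06356768]
```

```bash

echo '[[[0.03,0,0,-0.005,0],[0.03,0,0,-0.005,0],[0.03,0,0,-0.005,0],[0.03,0,0,0,0],[0.03,0,0,0,0]]]' > path.dat && python3 inch.py path.dat
echo '[[[0.03,0,0,-0.012,0],[0.03,0,0,-0.012,0],[0.03,0,0,-0.012,0],[0.03,0,0,-0.012,0],[0.03,0,0,-0.012,0],[0.03,0,0,0,0],[0.03,0,0,0,0],[0.03,0,0,0,0]]]' > path.dat && python3 inch.py path.dat
python3 -c "from h import to;to(.549,-.2155,.282)"
```

```text
clock: 14.65
eef_pos: [0.5485, -0.2154, 0.2174]
tcp_rot: [1.767, -2.597, -0.001]
force: [0.0, 0.7, -0.9]
finger_gap: 0.0406
grasp_force: 60.6
clock: 15.32
eef_pos: [0.5483, -0.2153, 0.2764]
tcp_rot: [1.766, -2.597, -0.003]
force: [0.0, 0.2, -0.3]
finger_gap: 0.0405
grasp_force: 61.1
t 15.3167 pos [ 0.5483 -0.2153  0.2764] yaw_y 158.45 tool delta [-0.0001 -0.0007 -0.0056] F [ 0.01  0.22 -0.26] gap 0.04046656243481987 q6 -0.26665493461452205
```

```bash

echo '[[[0.03,0,-0.0007,-0.0056,0],[0.03,0,0,0,0],[0.03,0,0,0,0],[0.03,0,0,0,0],[0.03,0,0,0,0],[0.03,0,0,0,0]]]' > path.dat && python3 inch.py path.dat
python3 - <<'E'
from h import *
from station import arm
import cv2
to(.549,-.2155,.282)
d=arm.snapshot("scene");P=cloud(d);np.savez("s2.npz",**d)
m=(d["range_z"]>0)&(np.hypot(P[...,0]-.549,P[...,1]+.2155)<.036)&(P[...,2]>.15)&(P[...,2]<.3)
print(np.histogram(P[m][:,2],np.arange(.15,.31,.01)))
cv2.imwrite("pics/s2.png",cv2.resize(d["img"][100:300,120:400],None,fx=2.8,fy=2.8,interpolation=3))
E
```

```text
clock: 15.82
eef_pos: [0.5493, -0.2158, 0.2833]
tcp_rot: [1.767, -2.597, -0.0]
force: [1.1, 0.2, -0.1]
finger_gap: 0.0405
grasp_force: 61.1
t 15.8167 pos [ 0.5493 -0.2158  0.2833] yaw_y 158.46 tool delta [-0.0002  0.0004  0.0013] F [ 1.1   0.22 -0.1 ] gap 0.04053793199820558 q6 -0.2663280848596549
(array([ 10, 159,  41, 186,  18,   0,   0,   0,   0,  38,  64, 142,  68,
        78, 174]), array([0.15, 0.16, 0.17, 0.18, 0.19, 0.2 , 0.21, 0.22, 0.23, 0.24, 0.25,
       0.26, 0.27, 0.28, 0.29, 0.3 ]))
```

View pics/s2.png

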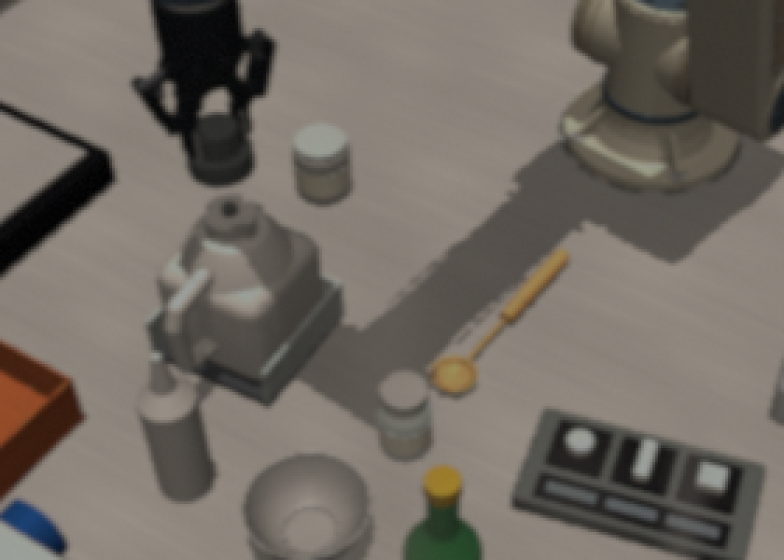

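The cap is held level at crop (220,150), above the bare neck at (230,210). Its underside is at about 0.245 m, 6 cm over the rim. The keys are back up and the other objects haven't moved.

```bash
python3 -c "
from station import arm;print(arm.hand_in())"
```

```text
the job is handed in; nothing more can be done
None
```

I pressed the round, square and bar keys fully down in that order, took the safety cap off, and handed the job in with the cap held level about 6 cm above the neck; the hand-in gave no verdict.

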